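# Check a slide warmer with a surface thermometer

### The arm

A 6-joint arm with a two-finger parallel gripper is mounted at the origin on the work surface. World frame = base frame: x ahead of the robot, y to its left, z up, the work surface at z = 0. Lengths are in m, angles in rad, forces in N, time in s.
With the tool pointing down it reaches from about 0.375 to 0.925 m from the base axis. Payload 5.7 kg.
Tool frame: the origin (TCP) lies midway between the tips of the shut fingers; the grasp point (between the pads) lies 19 mm behind it; z points along the fingers, x is the direction in which the jaws open and shut, and the axes are right-handed (so a half turn about z gives the same grasp; the last joint's range is limited). The gripper opens to 88 mm and grips with 3 to 60 N. Pads are 20 mm wide; open, the fingers measure 115 mm over their backs; the gripper's body (75 mm by 178 mm) begins 61 mm behind the grasp point.
Start: joints at [-1.264, 0.359, 1.51, -0, 1.272, -0.115], TCP at [0.246, -0.547, 0.223] pointing down, gripper open.
Joint ranges: [-2.97, 2.97], [-1.01, 2.36], [0.21, 2.38], [-0.96, 4.11], [0.2, 2.71], [-2.98, 2.98]. Speed limits (rad/s): [2.39, 2.39, 3.14, 3.14, 3.14, 3.14].

### API

Orientations are given as a unit quaternion [x, y, z, w].
In Python, from bench import move_ptp, servo_line, goto_joints, move_gripper, sleep, inverse_kinematics, capture, PlanningError, close_job, spot_in, silhouettes, current_clock, current_joint_pos, current_qvel, current_joint_torque, current_position, current_orientation, current_force, current_torque, current_finger_gap gives the robot as it stands. Calls block until the motion is done:
- move_ptp(position, orientation): joint-space move of the TCP to a pose.
- servo_line(position, orientation=None, rate=0.15, contact_N=None): straight line of the TCP; orientation=None keeps the orientation; rate is the mean speed in m/s. With contact_N (N) it stops when the force on the tool has changed by that much, and returns True; else False.
- goto_joints(angles): joint-space move.
- move_gripper(opening): finger opening in m; the grip force is fixed at half the most; returns when the fingers have stopped.
- sleep(seconds).
- inverse_kinematics(position, orientation): joint angles nearest the present ones, or None.
- capture(name): name is "scene" or "top" or "wrist"; returns a dict with "image" (420x560x3 uint8, blue, green, red), "range_z" (420x560 float32, m along the optical axis (not along the pixel's ray), 0 where there is no reading), "intrinsics" (3x3 intrinsics, pixels), "k1" (the pictures are not rectified: a ray, as slopes to the right and down, at radius r is drawn at 1 + k1 r^2 times it, then the intrinsics apply), "R" (3x3) and "t" (3): a world point X has camera coordinates R X + t. Camera axes: x right, y down, z forward; pixel columns grow to the right and rows downward; lengths in m; the calibration is good to about 2 mm. A picture is of the moment at which its call begins.
A pose or a line that the arm cannot do raises PlanningError and nothing moves.
- close_job(): hands the job in, once; it reports no verdict.
Trained networks look in the newest picture that a camera, given by its name, has taken for a name from the list of things; names that differ only in an ending like _2 or _b are one class to them, and where a whole thing is asked for, a point or a joint stands for the part that bears it (a point fixed in the world has none). Each returns a list of dicts, best first, with "conf" (0 to 1); they miss things now and then, are a little off and sometimes report something else, mostly with a low value. They report only what shows in the picture. A call takes as long as a camera call. They do not tell look-alikes from the thing itself.
- spot_in(camera, query): "xy" ([column, row] in pixels, amid what is visible of it).
- silhouettes(camera, query): "region" (420x560 bool, what is visible of it) and "xy" ([column, row] in pixels, amid what is visible of it).
Readings, each from a call of its own:
- current_clock(): time.
- current_joint_pos(): joint angles.
- current_qvel(): joint speeds.
- current_joint_torque(): joint torques, N m.
- current_position(): TCP position.
- current_orientation(): TCP orientation.
- current_force(): force on the tool from outside, world axes, zero at the start.
- current_torque(): the same for the moment, N m.
- current_finger_gap(): finger opening in m.
Only numpy, scipy, OpenCV 4.12 (cv2) and the standard library are available. Lean on these libraries where they do the work, as an engineer would, in place of code of your own. Each camera call takes 0.05 s, during which the arm holds its last target.

### The job

Check the slide warmer's plate: lift the rack of slides that stands over the engraved check ring off by its handle and set it down gently, upright, in the empty steel tray, then take the surface thermometer out of its holder. Hold the thermometer upright with its tip inside the ring, pressing lightly so that its sprung head is pushed in about half-way and never rammed, and finish while still holding it there. Leave everything else where it is.

Things in the scene. Friction and masses are not known exactly. Their poses are not given: they have to be found in the camera images.
- warmer: Slide warmer: off-white box 240 (x, front to back) x 380 (y) mm with a level charcoal heating plate 220 x 360 mm on top, plate surface 65 mm above the bench; stands on the bench, does not move. Origin: centre of its underside; z up; its control panel faces its own -x.
- ring (a point): Centre of the engraved check ring on the warmer's plate, at the plate's surface and in its middle: a thin pale circle of 26 mm inner diameter with four short ticks. Covered by the slide rack at the start.
- rack_center (a point): Slide rack to be cleared, the middle one, over the ring (a like one stands at one end of the plate): loose steel carrier 96 (x) x 84 (y) x 34 mm, 0.2 to 0.5 kg, full of glass slides on edge, with a stiff upright steel bail for a handle, 90 mm high in all. This point is 45 mm above its underside, on its middle line; x along the bail's bar, z up.
- rack_bar (a point): Middle of the bar of that rack's bail, on its centre line, 85 mm above the rack's underside: a steel grip tube 10 mm thick, 60 mm long along the rack's x, free all round; the slides end 53 mm below it.
- tray: Empty shallow steel tray, 210 (x) x 180 (y) mm outside, 24 mm high, walls and floor 3 mm thick, fixed on the bench to one side of the warmer (left or right). Origin: centre of its underside; z up.
- holder: Thermometer holder fixed on the bench at the warmer's other side: dark round foot 100 mm across, 13 mm high, and an upright grey tube, 42 mm outer and 30 mm inner diameter, rim 83 mm above the bench. Origin: centre of the underside. The thermometer's collar rests on the rim, its stem hangs free in the tube; it must rise 68 mm to come clear.
- probe_grip (a point): Surface thermometer, loose, upright in the holder: white handle 22 (x) x 30 (y) mm, 70 mm tall, over a round grey collar 40 mm across, 7 mm thick, then a 9 mm steel stem and a sprung copper head 12 mm across; 145 mm long, 0.09 to 0.19 kg. This point is the handle's middle, 110 mm above the tip (head at rest), 35 mm below the top. z is its long axis, up; display on its -x side.
- probe_tip (a point): The flat underside of the thermometer's sprung head, on its long axis.
- probe_head (a joint): How far the thermometer's head is pushed in, m: 0 at rest, 0.010 fully in. It takes 1.2 N to start, 2.7 N half-way and 4.2 N fully in; it springs back.
- rack_b: The second slide rack, like the first, at one end of the plate, to be left; origin centre of its underside.
- jar: Round glass staining jar with white cap, 54 mm across, 88 mm high, at the other end of the plate; to be left.
- tipbox: Green pipette tip box 122 x 84 x 84 mm behind and beside the warmer; to be left.
- tuberack: Black rack of small tubes 76 x 150 x 53 mm, behind the warmer; to be left.
- washbottle: White wash bottle with a red bent spout, 66 mm across, 199 mm high, behind and beside the warmer; to be left.
- timer: White bench timer 62 x 70 x 22 mm behind the warmer; to be left.
Not all that is in view belongs to the job. Leave any blue or pink look-alike of the part that bears rack_center alone.

How it is judged:
By the outcome, as a careful person would: the job done as asked, in the order asked, and still so for the second after the job is handed in, while the arm keeps its last pose, push and grip.
It also fails if it takes over 67 s, if anything falls off the work surface, if the arm or the gripper's body presses on something with over 40 N, if the wrist force passes 120 N, or if a joint passes its speed limit or range.

## Working session

There is one attempt and no reset: what is moved stays moved. The work goes in short steps, each a Python script; the robot and the scene stay as the last script left them, time stands still between calls to the robot, and variables do not carry over. Pictures are saved under pics/ and viewed, and the job is handed in when it is done.

```bash
ls; mkdir -p pics
cat > h.py <<'E'
import numpy as np, cv2
from bench import *
def save(c,n): cv2.imwrite(f'pics/{n}.png',c['image'])
def und(c,uv):
    K=np.array(c['intrinsics']);uv=np.atleast_2d(np.array(uv,float))
    return cv2.undistortPoints(uv.reshape(-1,1,2),K,np.array([c['k1'],0,0,0,0.])).reshape(-1,2)
def unproj(c,uv,z):
    s=und(c,uv);z=np.atleast_1d(z)
    P=np.c_[s,np.ones(len(s))]*z[:,None]
    return (P-np.array(c['t']))@np.array(c['R'])   # R^T (P-t)
def proj(c,X):
    X=np.atleast_2d(np.array(X,float))
    rv=cv2.Rodrigues(np.array(c['R'],float))[0]
    return cv2.projectPoints(X,rv,np.array(c['t'],float),np.array(c['intrinsics'],float),np.array([c['k1'],0,0,0,0.]))[0].reshape(-1,2)
def atz(c,uv,z):
    s=und(c,uv);R=np.array(c['R']);C=-R.T@np.array(c['t'])
    d=np.c_[s,np.ones(len(s))]@R
    return C+d*((z-C[2])/d[:,2])[:,None]
def cloud(c,mask=None):
    Z=c['range_z'];m=Z>0
    if mask is not None:m&=mask
    v,u=np.nonzero(m)
    return unproj(c,np.c_[u,v],Z[v,u])
def down(a): # tool pointing down, jaw axis x at yaw a
    # R = Rz(a) * Rx(pi)
    return np.array([np.cos(a/2),np.sin(a/2),0,0])
E
python3 - <<'E'
from h import *
print(current_clock(),current_orientation(),current_finger_gap())
for n in ['scene','top','wrist']:
    c=capture(n);save(c,n+'0')
    print(n,-np.array(c['R']).T@np.array(c['t']))
    for q in ['rack_center','probe_grip','holder','tray','warmer','rack_bar','probe_tip']:
        print(n,q,[(round(d['conf'],2),np.round(d['xy']).tolist()) for d in spot_in(n,q)])
print(current_clock())
E
```

```text
pics
0.0 [ 8.39462643e-01 -5.43416639e-01 -7.05884402e-04 -5.74128148e-04] 0.08839993461458429
scene [ 1.1845498  -0.72439573  1.16965169]
scene rack_center [(0.97, [265.0, 204.0]), (0.88, [393.0, 215.0]), (0.67, [267.0, 138.0])]
scene probe_grip [(0.6, [330.0, 123.0])]
scene holder [(0.77, [327.0, 147.0])]
scene tray [(0.93, [132.0, 279.0])]
scene warmer [(0.66, [263.0, 232.0]), (0.44, [355.0, 237.0])]
scene rack_bar [(0.94, [264.0, 141.0]), (0.92, [390.0, 217.0]), (0.67, [264.0, 206.0])]
scene probe_tip [(0.25, [328.0, 125.0])]
top [0.46090751 0.00677064 1.14300885]
top rack_center [(0.85, [165.0, 116.0]), (0.62, [164.0, 325.0]), (0.6, [276.0, 215.0])]
top probe_grip [(0.79, [96.0, 254.0])]
top holder [(0.78, [118.0, 252.0]), (0.67, [108.0, 158.0])]
top tray [(0.97, [431.0, 278.0]), (0.58, [335.0, 210.0])]
top warmer [(0.61, [278.0, 221.0]), (0.4, [222.0, 124.0])]
top rack_bar [(0.98, [164.0, 322.0]), (0.78, [165.0, 116.0]), (0.7, [276.0, 216.0]), (0.56, [226.0, 124.0])]
top probe_tip []
wrist [ 0.31790101 -0.51448159  0.38511397]
wrist rack_center []
wrist probe_grip []
wrist holder []
wrist tray [(0.65, [204.0, 25.0])]
wrist warmer []
wrist rack_bar []
wrist probe_tip []
1.2
```

View pics/scene0.png

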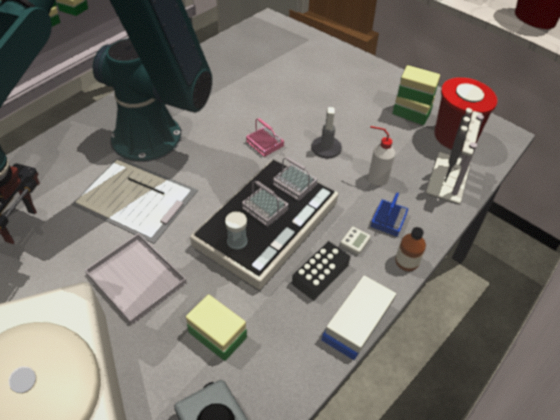

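View pics/top0.png

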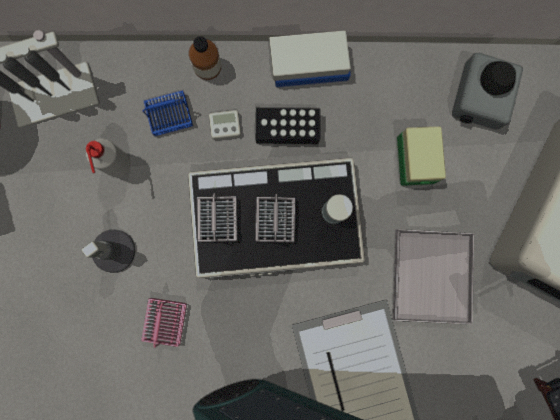

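View pics/wrist0.png

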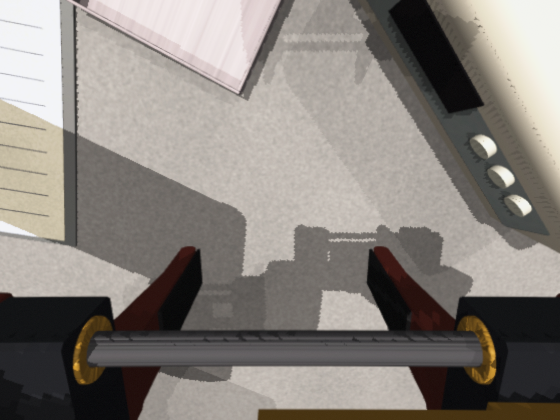

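The top picture shows the grey target rack at (276,218), with its bail running up-down. The grey rack_b is at (216,218), the jar at (338,208) and the tray at (433,277). The holder is at (112,252) with the thermometer leaning outward by parallax to (92,250). The pink and blue racks are decoys. Next I'll measure from the depth data.

Run:
```python
from h import *
cs={n:capture(n) for n in ['scene','top']}
import pickle
sil={}
for n in cs:
    for q in ['rack_center','probe_grip','holder','tray','warmer','rack_bar','jar','washbottle']:
        r=silhouettes(n,q); sil[n,q]=r
        print(n,q,[(round(d['conf'],2),np.round(d['xy']).tolist(),int(d['region'].sum())) for d in r])
        for d in r:
            P=cloud(cs[n],d['region'])
            if len(P)>5: print('    ',np.round(np.median(P,0),4),np.round(np.percentile(P,3,axis=0),3),np.round(np.percentile(P,97,axis=0),3))
pickle.dump((cs,sil),open('d0.pkl','wb'))
for n in cs:
    P=cloud(cs[n])
    # world height histogram
    m=(P[:,0]>.3)&(P[:,0]<.85)&(abs(P[:,1])<.45)
    print(n,[(k/100,int(((P[m,2]>k/100-.005)&(P[m,2]<k/100+.005)).sum())) for k in range(-1,22)])
```

```text
scene rack_center [(0.91, [390.0, 218.0], 964), (0.85, [266.0, 139.0], 794), (0.61, [267.0, 204.0], 1107)]
     [0.8164 0.2239 0.0274] [0.773 0.186 0.002] [0.857 0.288 0.088]
     [0.3327 0.2339 0.0244] [ 0.272  0.197 -0.002] [0.376 0.299 0.087]
     [ 0.5564 -0.017   0.0912] [ 0.504 -0.053  0.067] [0.6   0.025 0.154]
scene probe_grip [(0.71, [328.0, 124.0], 188)]
     [0.4933 0.3543 0.1229] [0.476 0.345 0.087] [0.505 0.373 0.161]
scene holder [(0.89, [326.0, 150.0], 629), (0.49, [329.0, 121.0], 212)]
     [0.4994 0.3474 0.0131] [ 0.444  0.316 -0.   ] [0.534 0.404 0.08 ]
     [0.4928 0.3547 0.1223] [0.472 0.345 0.084] [0.505 0.376 0.161]
scene tray [(0.77, [135.0, 278.0], 4962)]
     [ 0.4233 -0.3826  0.0033] [ 0.319 -0.47  -0.002] [ 0.529 -0.295  0.024]
scene warmer [(0.56, [262.0, 231.0], 7352)]
     [ 0.6134 -0.0759  0.064 ] [ 0.454 -0.206  0.025] [0.688 0.147 0.069]
scene rack_bar [(0.7, [259.0, 140.0], 753), (0.69, [263.0, 208.0], 1117), (0.63, [389.0, 215.0], 948)]
     [0.3343 0.2323 0.0245] [ 0.277  0.197 -0.   ] [0.376 0.277 0.086]
     [ 0.5567 -0.0176  0.0911] [ 0.504 -0.0
[... 1772 characters left out ...]
08.0, 156.0], 1230)]
     [0.6808 0.3478 0.1217] [0.659 0.331 0.005] [0.718 0.386 0.196]
scene [(-0.01, 1239), (0.0, 27170), (0.01, 2547), (0.02, 1788), (0.03, 1415), (0.04, 1069), (0.05, 1711), (0.06, 3413), (0.07, 3396), (0.08, 1624), (0.09, 1688), (0.1, 464), (0.11, 147), (0.12, 181), (0.13, 146), (0.14, 128), (0.15, 459), (0.16, 200), (0.17, 7), (0.18, 9), (0.19, 33), (0.2, 11), (0.21, 0)]
top [(-0.01, 134), (0.0, 53456), (0.01, 6049), (0.02, 1939), (0.03, 1422), (0.04, 634), (0.05, 2290), (0.06, 5557), (0.07, 9727), (0.08, 1489), (0.09, 2082), (0.1, 558), (0.11, 88), (0.12, 217), (0.13, 181), (0.14, 144), (0.15, 645), (0.16, 626), (0.17, 11), (0.18, 6), (0.19, 42), (0.2, 45), (0.21, 0)]
```

```bash
cat > fit.py <<'E'
from h import *
import pickle
cs,sil=pickle.load(open('d0.pkl','rb'))
C={n:cloud(cs[n]) for n in cs}
def box(P,lo,hi): return P[np.all((P>lo)&(P<hi),axis=1)]
def rect(P,name):
    r=cv2.minAreaRect((P[:,:2]*1000).astype(np.float32)); print(name,len(P),'ctr',np.round(r[0],1),'size',np.round(r[1],1),'ang',round(r[2],1),'z',np.round(np.median(P[:,2]),4))
for n in C:
    P=C[n]
    b=box(P,[.48,-.08,.135],[.63,.06,.175]); c=b.mean(0); u,s,v=np.linalg.svd(b[:,:2]-c[:2]); print(n,'bar',len(b),np.round(c,4),np.round(np.median(b[:,2]),4),'yaw',np.degrees(np.arctan2(v[0,1],v[0,0])), np.round(np.percentile((b[:,:2]-c[:2])@v[0],[1,99]),4),np.round(np.percentile((b[:,:2]-c[:2])@v[1],[2,98]),4), 'zpct',np.round(np.percentile(b[:,2],[2,50,98]),4))
    rect(box(P,[.40,-.24,.055],[.72,.20,.075]),n+' warmer')
    rect(box(P,[.28,-.50,.016],[.56,-.26,.03]),n+' tray rim')
    f=box(P,[.35,-.44,-.01],[.48,-.32,.02]);print('tray floor z',np.median(f[:,2]))
    rect(box(P,[.49,-.065,.085],[.62,.04,.105]),n+' rackbody')
    rect(box(P,[.38,.28,.009],[.58,.45,.017]),n+' foot')
    rect(box(P,[.45,.30,.155],[.55,.42,.18]),n+' handle top')
    h=box(P,[.45,.30,.10],[.55,.42,.18]);print(n,'handle',np.round(h.min(0),4),np.round(h.max(0),4),len(h))
    rect(h,n+' handle')
    rect(box(P,[.45,.30,.077],[.55,.42,.094]),n+' collar')
E
python3 fit.py
python3 - <<'E'
import cv2
for n,x0,x1,y0,y1 in [('scene',170,350,90,290),('top',70,370,150,290)]:
    i=cv2.imread(f'pics/{n}0.png')[y0:y1,x0:x1]; s=min(800/(x1-x0),600/(y1-y0))
    cv2.imwrite(f'pics/{n}0z.png',cv2.resize(i,None,fx=s,fy=s,interpolation=cv2.INTER_CUBIC))
E
```

```text
scene bar 100 [ 0.5551 -0.0131  0.152 ] 0.1533 yaw -0.675306829412339 [-0.0488  0.0449] [-0.0062  0.0056] zpct [0.1402 0.1533 0.159 ]
scene warmer 6339 ctr [561.7 -18. ] size [241.4 377.4] ang 4.9 z 0.065
scene tray rim 554 ctr [ 424.3 -383. ] size [182.5 217.8] ang 86.0 z 0.0216
tray floor z 0.002473330765946309
scene rackbody 744 ctr [551.5 -12.6] size [ 87.6 100.8] ang 88.8 z 0.0923
scene foot 274 ctr [487.7 356.4] size [102.4  94.3] ang 37.4 z 0.0122
scene handle top 38 ctr [485.8 364.2] size [15.6 35.9] ang 36.3 z 0.1587
scene handle [0.4699 0.3422 0.1002] [0.5054 0.3815 0.1666] 151
scene handle 151 ctr [486.6 362.5] size [23.3 38.8] ang 44.6 z 0.1392
scene collar 79 ctr [491.7 358. ] size [41.1 39.8] ang 36.5 z 0.0867
top bar 172 [ 0.5508 -0.0119  0.1536] 0.1545 yaw 178.28218664804857 [-0.0451  0.046 ] [-0.0047  0.0048] zpct [0.1432 0.1545 0.1581]
top warmer 14743 ctr [558.8 -14.1] size [240.8 378.5] ang 5.1 z 0.0659
top tray rim 674 ctr [ 422.5 -382.4] size [182.8 211.3] ang 86.5 z 0.0232
tray floor z 0.0036471942361183335
top rackbody 667 ctr [551.  -11.9] size [83.2 96.5] ang 89.7 z 0.0934
top foot 863 ctr [485.1 361.3] size [91.9 99.5] ang 87.4 z 0.0138
top handle top 166 ctr [485.1 362.7] size [23.6 30.5] ang 39.5 z 0.1607
top handle [0.469  0.346  0.1003] [0.5013 0.3791 0.1654] 308
top handle 308 ctr [484.7 362.7] size [23.7 30.8] ang 36.6 z 0.1566
top collar 130 ctr [484.6 355.6] size [26.2 39.4] ang 88.8 z 0.0896
```

View pics/scene0z.png

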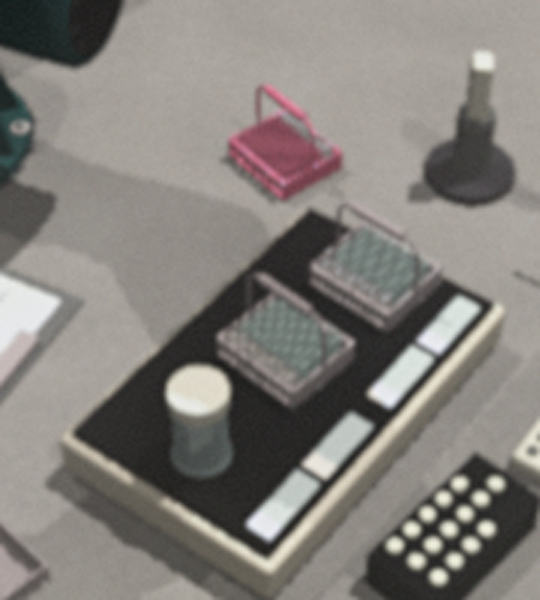

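View pics/top0z.png

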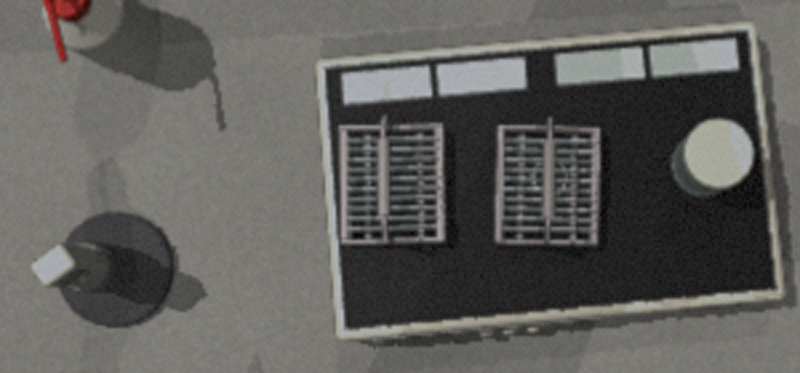

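The pictures agree with the depth fits. The bar is at about (0.5525,-0.012,0.15) and the warmer's middle at about (0.560,-0.016). The tray is at (0.423,-0.3825), and the thermometer handle at (0.485,0.3625) with its 22 mm side at about 38°. I'll hover over the rack and refine with the wrist camera.

Run:
```python
from h import *
import pickle
# tall things near the tray/holder
cs,_=pickle.load(open('d0.pkl','rb'))
P=cloud(cs['top']);m=(P[:,2]>.1)&(P[:,0]>.2)&(P[:,0]<.75)&(P[:,1]<-.2);print('tall right',P[m].min(0),P[m].max(0),m.sum())
a=np.radians(-91)
W=[]
for i,(p) in enumerate([[.52,-.012,.30],[.5525,-.0123,.235]]):
    move_ptp(p,down(a)); t=current_clock()
    c=capture('wrist');save(c,f'w_rack{i}');W.append(c)
    Q=cloud(c);b=Q[(Q[:,2]>.140)&(Q[:,2]<.17)&(Q[:,0]>.48)&(Q[:,0]<.63)&(Q[:,1]>-.06)&(Q[:,1]<.045)]
    k=b.mean(0);u,s,v=np.linalg.svd(b[:,:2]-k[:2])
    q=(b[:,:2]-k[:2])@v[1]
    print(t,len(b),np.round(k,4),'yaw',np.degrees(np.arctan2(v[0,1],v[0,0])),np.round(np.percentile(q,[2,98]),4),'z',np.round(np.percentile(b[:,2],[5,50,95]),4), b[:,0].min(),b[:,0].max())
    print([(round(d['conf'],2),np.round(d['xy']).tolist()) for d in spot_in('wrist','rack_bar')])
pickle.dump(W,open('d1.pkl','wb'))
print(current_clock(),current_force())
```

```text
tall right [ 0.20001408 -0.64998514  0.10005464] [ 0.71885401 -0.4531154   0.35054673] 5249
4.275 859 [ 0.5524 -0.0117  0.1534] yaw 178.54499389718566 [-0.0047  0.0046] z [0.1468 0.1542 0.1561] 0.5020649412859444 0.5984553055753532
[(0.96, [116.0, 285.0]), (0.64, [284.0, 161.0])]
4.7667 1169 [ 0.5542 -0.0118  0.1534] yaw 178.56095547693658 [-0.0045  0.0047] z [0.1468 0.1543 0.156 ] 0.5025303166802657 0.5988325380887685
[(0.57, [285.0, 199.0])]
4.8667 [ 0.43668821  0.36880082 -0.67053862]
```

Run:
```python
from h import *
import pickle
cs,_=pickle.load(open('d0.pkl','rb'))
for n in cs:
  P=cloud(cs[n])
  for x in np.arange(.3,.7,.05):
    m=(P[:,2]>.05)&(P[:,0]>x)&(P[:,0]<x+.05)&(P[:,1]<-.28)
    if m.any(): print(n,round(x,2),'ymax',P[m,1].max(),'zmax',P[m,2].max())
```

```text
scene 0.3 ymax -0.5805494468722728 zmax 0.33107664023867295
scene 0.35 ymax -0.6098963898222816 zmax 0.1787492620314262
scene 0.4 ymax -0.5194108277906608 zmax 0.20056333508425211
scene 0.45 ymax -0.512215445799548 zmax 0.21808355421381106
scene 0.5 ymax -0.5304286190163645 zmax 0.22120214825243387
scene 0.55 ymax -0.5562171598749228 zmax 0.22642915227913907
scene 0.6 ymax -0.3167157474214072 zmax 0.22488749177677236
scene 0.65 ymax -0.31390844565319875 zmax 0.21931085719485777
top 0.35 ymax -0.5743505274155382 zmax 0.14756564019828916
top 0.4 ymax -0.5128712675756544 zmax 0.17946388034672392
top 0.45 ymax -0.5081635750380177 zmax 0.18081432421809568
top 0.5 ymax -0.5283248132515282 zmax 0.18027733393173265
top 0.55 ymax -0.5553512336651597 zmax 0.17815320216665295
top 0.6 ymax -0.31326703507720866 zmax 0.17337630610104518
top 0.65 ymax -0.3105132253019538 zmax 0.15309053654010013
```

View pics/w_rack1.png

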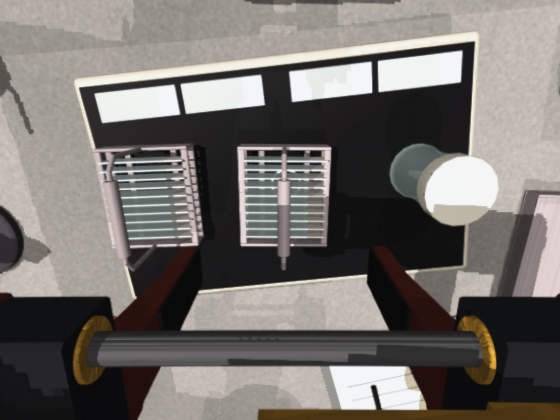

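The wrist view shows the bar at (284,215), between the open fingers, with rack_b's bail to the left at (115,215) and the jar to the right at (455,190). The fingers have clear space. Grasping now.

Run:
```python
from h import *
a=np.radians(-91.45)
move_gripper(0.06)
print('hit',servo_line([.551,-.0118,.131],down(a),rate=.12,contact_N=8), current_position())
f0=np.array(current_force())
print(move_gripper(0.0),current_finger_gap(),current_clock())
servo_line([.551,-.0118,.150],rate=.06)
sleep(.2);print('gap',current_finger_gap(),'df',np.array(current_force())-f0,np.array(current_torque()))
c=capture('wrist');save(c,'w_lift');c=capture('scene');save(c,'s_lift')
print(current_clock())
```

```text
hit False [ 0.55161061 -0.01191839  0.13159446]
False 0.009207127265278347 7.35
gap 0.009219442634393773 df [-0.84552937 -0.62917835 -4.34168332] [ 0.05938644 -0.05020625 -0.0266688 ]
8.1167
```

View pics/w_lift.png

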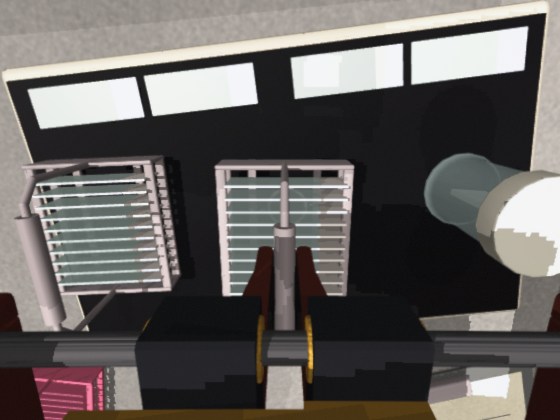

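View pics/s_lift.png

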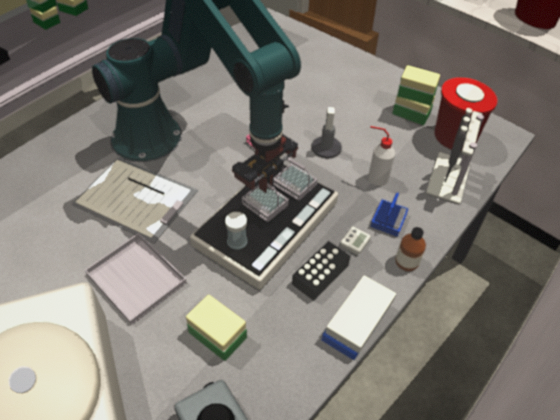

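Run:
```python
from h import *
servo_line([.551,-.0118,.265],rate=.15)
a=np.radians(-93.5)
move_ptp([.420,-.372,.20],down(a)); print(current_clock(),current_finger_gap(),current_force())
sleep(.2);c=capture('wrist');save(c,'w_tray')
servo_line([.420,-.372,.085],rate=.12)
sleep(.2)
print('hit',servo_line([.420,-.372,.064],rate=.02,contact_N=1.5),current_position(),current_force(),current_clock())
c=capture('scene');save(c,'s_tray')
```

```text
10.4833 0.009133186239882385 [ 0.02243558  0.21919057 -3.6646938 ]
hit True [ 0.41990096 -0.37214598  0.06894798] [-0.0546554   0.01382589  5.06057755] 12.8083
```

View pics/w_tray.png

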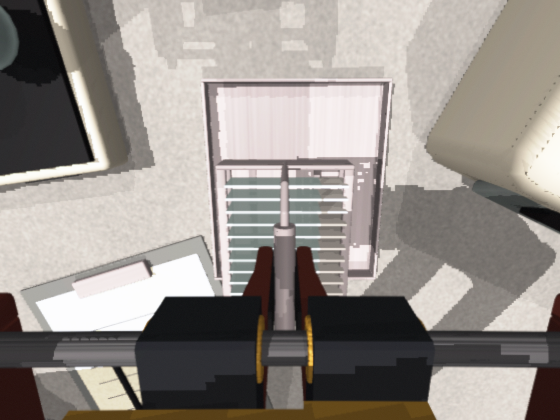

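View pics/s_tray.png

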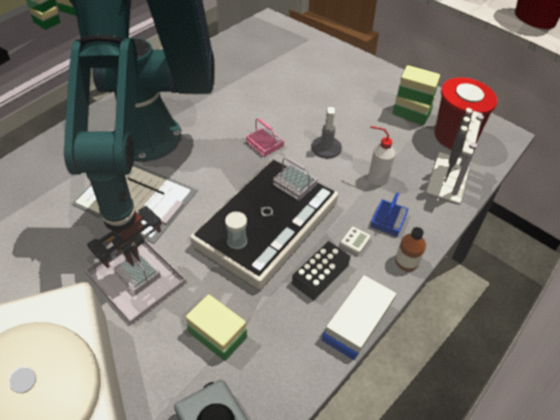

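The rack is on the tray floor, at the expected height. The ring is now in view at scene pixel (266,211). I'll release and back off straight up.

Run:
```python
from h import *
move_gripper(0.05)
servo_line([.420,-.372,.20],rate=.15)
c=capture('wrist');save(c,'w_placed')
P=cloud(c);m=(P[:,2]>.075)&(P[:,2]<.11)&(abs(P[:,0]-.42)<.08)&(abs(P[:,1]+.372)<.06);b=P[m];print('bar',len(b),b.mean(0),np.percentile(b[:,2],[5,50,95]))
for n in ['scene','top']:
    c=capture(n);save(c,n+'_p')
    # ring
    uv=proj(c,[.56,-.016,.065])[0];print(n,uv)
    u,v=np.round(uv).astype(int);r=22
    cv2.imwrite(f'pics/{n}_ring.png',cv2.resize(c['image'][v-r:v+r,u-r:u+r],None,fx=10,fy=10,interpolation=cv2.INTER_CUBIC))
print(current_clock(),current_force())
# head for the holder, look at the probe
a=np.radians(38)
move_ptp([.485,.3625,.30],down(a))
c=capture('wrist');save(c,'w_probe0')
for z0,z1 in [(.08,.10),(.12,.155),(.155,.17)]:
    P=cloud(c);m=(P[:,2]>z0)&(P[:,2]<z1)&(abs(P[:,0]-.485)<.05)&(abs(P[:,1]-.36)<.05)
    if m.sum()>5: r=cv2.minAreaRect((P[m][:,:2]*1000).astype(np.float32));print(m.sum(),r,np.median(P[m][:,2]))
print(current_clock())
```

```text
bar 1010 [ 0.42294446 -0.37200438  0.09132461] [0.08445655 0.09225158 0.09399115]
scene [265.9928515  211.22801311]
top [276.62509703 215.804325  ]
14.825 [0.58402446 0.54170872 0.03368102]
400 ((481.8956604003906, 368.2148742675781), (41.2332878112793, 33.003089904785156), 37.860321044921875) 0.09001086455667223
171 ((482.7844543457031, 366.55419921875), (22.97268295288086, 25.96811866760254), 38.432437896728516) 0.14117802577818683
720 ((484.66351318359375, 365.0860595703125), (21.443954467773438, 30.32672119140625), 37.45914077758789) 0.16000338647582726
17.5083
```

View pics/w_placed.png

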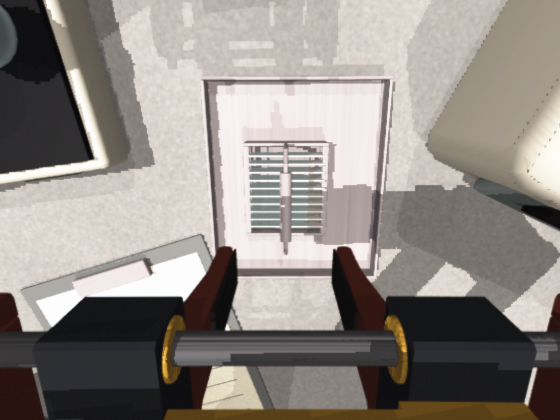

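View pics/w_probe0.png

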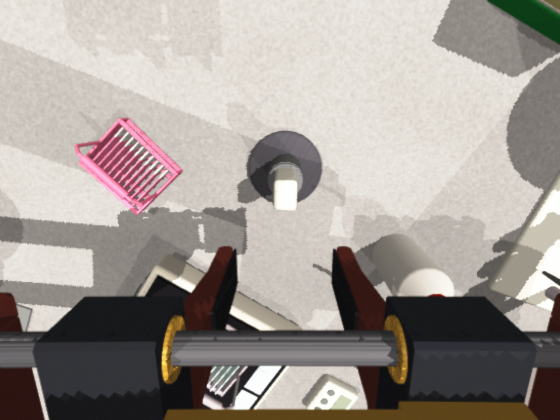

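View pics/top_ring.png

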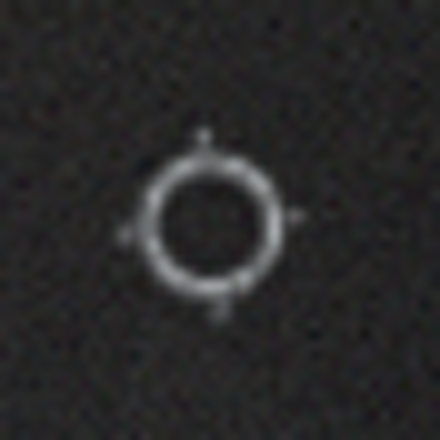

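View pics/scene_ring.png

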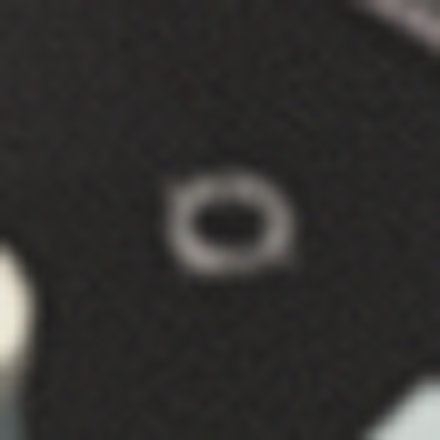

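The rack stands upright inside the tray. The wrist camera shows the thermometer between the fingers at (285,190), and the ring is clear in both fixed views. Grasping the thermometer now.

Run:
```python
from h import *
a=np.radians(37.5); x,y=.4845,.3638
servo_line([x,y,.20],down(a),rate=.2)
c=capture('wrist');P=cloud(c);m=(P[:,2]>.145)&(P[:,2]<.17)&(abs(P[:,0]-.485)<.05)&(abs(P[:,1]-.36)<.05)
if m.sum()>5:print(cv2.minAreaRect((P[m][:,:2]*1000).astype(np.float32)),np.median(P[m][:,2]))
print('hit',servo_line([x,y,.111],down(a),rate=.12,contact_N=6),current_position())
sleep(.2);f0=np.array(current_force())
move_gripper(0.0);print(current_finger_gap(),current_clock(),np.array(current_force())-f0)
servo_line([x,y,.195],rate=.10)
servo_line([x,y,.30],rate=.2)
sleep(.2);print(current_finger_gap(),np.array(current_force())-f0,current_force(),current_clock())
for n in ['scene','wrist','top']:
    c=capture(n);save(c,n+'_up')
    X=np.array([[x,y,.319-.005+.035],[x,y,.319-.115],[x,y,.319-.115+.145]])
    print(n,np.round(proj(c,X),1).tolist())
    for q in ['probe_tip','probe_grip']:print(q,[(round(d['conf'],2),np.round(d['xy']).tolist()) for d in spot_in(n,q)])
print(current_clock())
```

```text
((483.6876525878906, 364.9370422363281), (23.15156364440918, 29.47797966003418), 36.32368469238281) 0.1598491714537538
hit False [0.48512909 0.3641753  0.1117927 ]
0.021689890006407402 19.85 [-0.37199774 -0.83381861  1.42629949]
0.022098801886385473 [-0.94378041 -0.82214275 -0.62461756] [-1.15298114 -0.49396704 -0.55392951] 21.7167
scene [[336.2, 56.8], [331.5, 97.6], [336.2, 56.8]]
probe_tip []
probe_grip [(0.67, [334.0, 75.0])]
wrist [[284.1, 323.8], [284.5, 213.2], [284.1, 323.8]]
probe_tip [(0.49, [286.0, 209.0])]
probe_grip [(0.71, [282.0, 272.0])]
top [[47.4, 246.5], [81.1, 248.7], [47.4, 246.5]]
probe_tip [(0.22, [115.0, 250.0])]
probe_grip [(0.79, [72.0, 248.0])]
22.1667
```

Run:
```python
import cv2
i=cv2.imread('pics/scene_up.png')[60:180,260:400];cv2.imwrite('pics/scene_upz.png',cv2.resize(i,None,fx=5,fy=5,interpolation=cv2.INTER_CUBIC))
```

```text
(no output)
```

View pics/scene_upz.png

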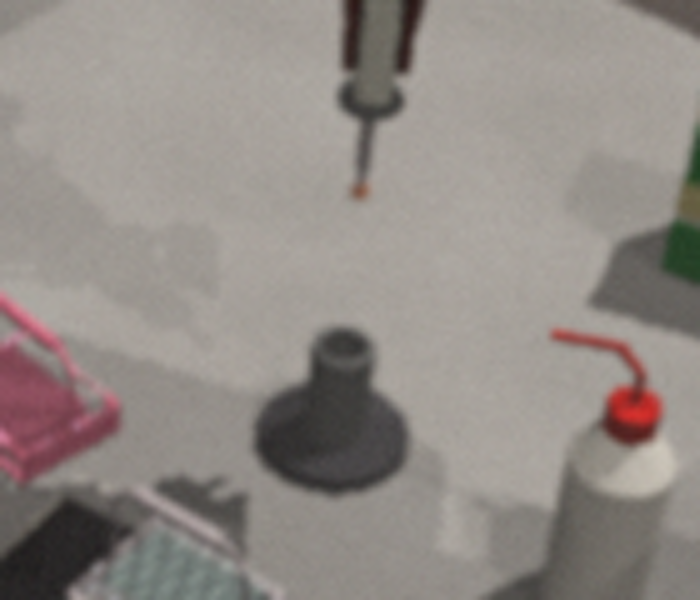

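View pics/wrist_up.png

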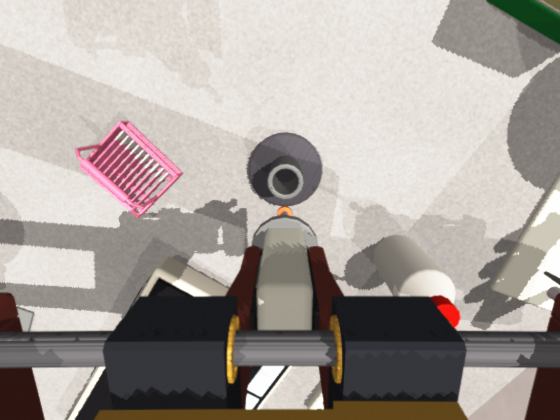

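The thermometer came out straight. The tip is at scene pixel (332,98), against a predicted (331.5,97.6). I'll move it above the ring and measure tip and ring in the same views.

Run:
```python
from h import *
a=np.radians(37.5)
c=capture('top');print(atz(c,[275.8,216.0],.065))
s=capture('scene');print(atz(s,[266.5,210.7],.065))
x,y=.5595,-.0155
move_ptp([x,y,.30],down(a))
servo_line([x,y,.18],rate=.12)   # tip ~.084
sleep(.3);print(current_position(),current_force(),current_clock())
for n in ['scene','wrist','top']:
    c=capture(n);save(c,n+'_pre')
    p=np.array(current_position())
    print(n,'tip,ring',np.round(proj(c,[[p[0],p[1],p[2]+.019-.115],[x,y,.065]]),1).tolist())
    i=c['image'];u,v=proj(c,[x,y,.07])[0].astype(int);r=45
    cv2.imwrite(f'pics/{n}_prez.png',cv2.resize(i[max(0,v-r):v+r,u-r:u+r],None,fx=6,fy=6,interpolation=cv2.INTER_CUBIC));print('crop',u-r,max(0,v-r))
print(current_clock())
```

```text
[[ 0.55956559 -0.0141553   0.065     ]]
[[ 0.55976065 -0.01362721  0.065     ]]
[ 0.5597856  -0.01558487  0.18048201] [ 0.05174391 -0.58948702 -1.53634347] 25.1583
scene tip,ring [[266.0, 206.5], [266.0, 211.0]]
crop 220 164
wrist tip,ring [[283.7, 212.7], [283.7, 206.0]]
crop 238 162
top tip,ring [[276.6, 215.2], [276.4, 216.0]]
crop 231 170
25.3083
```

View pics/scene_prez.png

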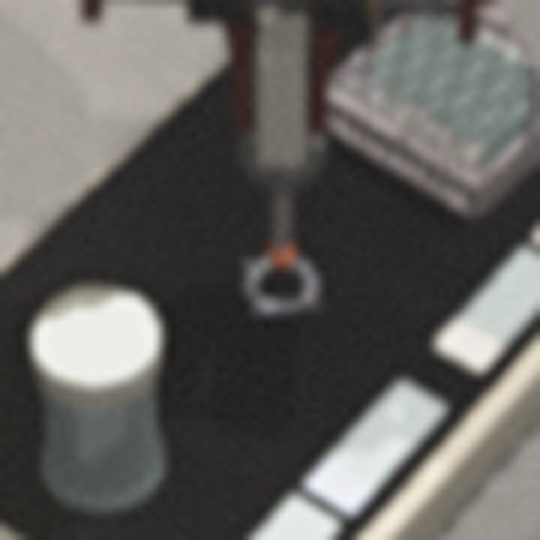

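View pics/wrist_pre.png

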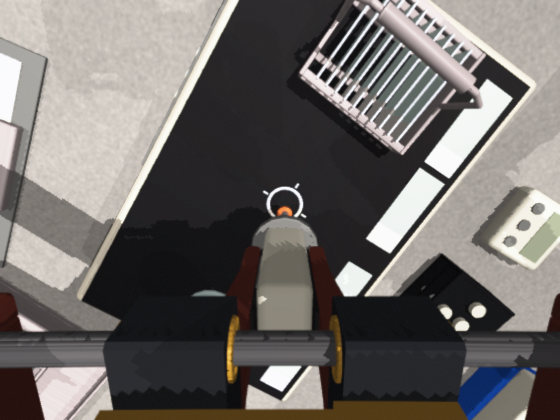

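View pics/wrist_prez.png

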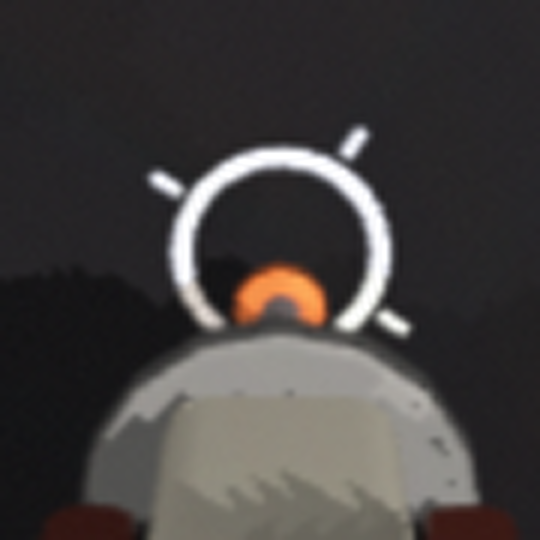

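Ring centre is at (0.5596,-0.0139) in the top and scene views, and the wrist view agrees: it sits about 2 mm from the current tip axis. I'll correct for that, then step down watching force and position.

Run:
```python
from h import *
x,y=.5594,-.0139
servo_line([x,y,.18],rate=.05)
servo_line([x,y,.167],rate=.04)
sleep(.4)
def favg(n=10):
    F=[]
    for _ in range(n): F.append(current_force()); sleep(.02)
    F=np.array(F);return F.mean(0),F.std(0)
f0,sd=favg(15);print('f0',f0,sd,current_position(),current_clock())
z=.167;zs=[];fs=[]
while z>.1535:
    z-=.0005
    servo_line([x,y,z],rate=.02);sleep(.1)
    f,sd=favg(5);df=f[2]-f0[2];p=current_position();zs.append(p[2]);fs.append(df)
    print(round(z,4),round(p[2],5),np.round(f-f0,2))
    if df>2.0: break
print(current_clock(),current_finger_gap())
```

```text
f0 [ 0.0668908   0.36208008 -1.38424289] [0.46633249 0.52411757 0.46654252] [ 0.55942119 -0.01392329  0.16704292] 26.6833
0.1665 0.16649 [ 0.22 -0.44 -0.54]
0.166 0.16599 [-0.36 -0.59 -0.24]
0.1655 0.1655 [ 0.09 -0.14 -0.15]
0.165 0.16497 [ 0.04 -0.59 -0.04]
0.1645 0.16448 [-0.08 -0.29 -0.14]
0.164 0.16399 [-0.18  0.03 -0.28]
0.1635 0.16352 [-0.03 -0.4  -0.4 ]
0.163 0.16302 [-0.36 -0.53 -0.66]
0.1625 0.1625 [-0.12 -0.63 -0.34]
0.162 0.16199 [-0.    0.05 -0.27]
0.1615 0.16151 [ 0.09 -0.34 -0.15]
0.161 0.16101 [ 0.09 -0.32 -0.13]
0.1605 0.16059 [-0.06 -0.2   0.75]
0.16 0.16004 [-0.16 -0.09  1.17]
0.1595 0.15952 [-0.21 -0.51  1.68]
0.159 0.15901 [ 0.88 -0.19  1.84]
0.1585 0.15853 [ 0.39 -0.46  2.18]
34.05 0.021784246954979464
```

Contact was at TCP z≈0.1607, so half-way should be near 0.1557, with about 2.7 N. I'll ease down with longer averaging.

Run:
```python
from h import *
x,y=.5594,-.0139; b=-1.384-.27
for z in [.1575,.1565,.1558]:
    servo_line([x,y,z],rate=.01);sleep(.15)
    F=[]
    for _ in range(40): F.append(current_force()); sleep(.02)
    F=np.array(F);print(z,current_position(),'Fz',F[:,2].mean()-b,F[:,:2].mean(0))
for n in ['scene','wrist','top']:
    c=capture(n);save(c,n+'_fin');u,v=proj(c,[x,y,.07])[0].astype(int);r=45
    cv2.imwrite(f'pics/{n}_finz.png',cv2.resize(c['image'][max(0,v-r):v+r,u-r:u+r],None,fx=6,fy=6,interpolation=cv2.INTER_CUBIC))
    print(n,proj(c,[[x,y,.065],[x,y,.0703]]))
print(current_clock(),current_finger_gap())
```

```text
0.1575 [ 0.55944827 -0.01389933  0.15752131] Fz 2.4393890091071966 [0.53861631 0.1527622 ]
0.1565 [ 0.55944855 -0.01390417  0.15651434] Fz 2.6137026652498596 [ 0.56973633 -0.03335442]
0.1558 [ 0.55940967 -0.01388116  0.15580072] Fz 2.9456127668320335 [0.76944916 0.19911234]
scene [[266.33708115 210.68923704]
 [266.34935681 209.43938656]]
wrist [[283.77789297 214.73268093]
 [283.76812623 216.78593159]]
top [[275.6859928  216.07411827]
 [275.73082975 215.85699206]]
37.4 0.022037688392263385
```

View pics/scene_finz.png

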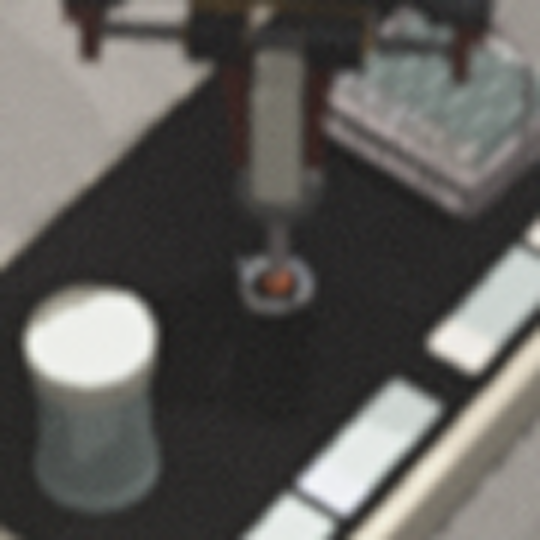

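View pics/wrist_finz.png

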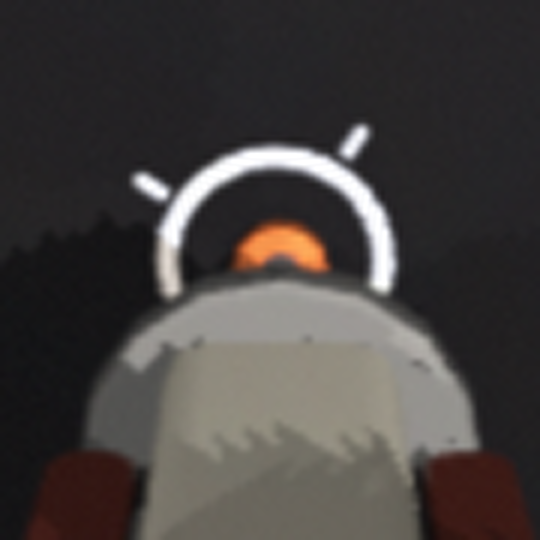

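View pics/scene_fin.png

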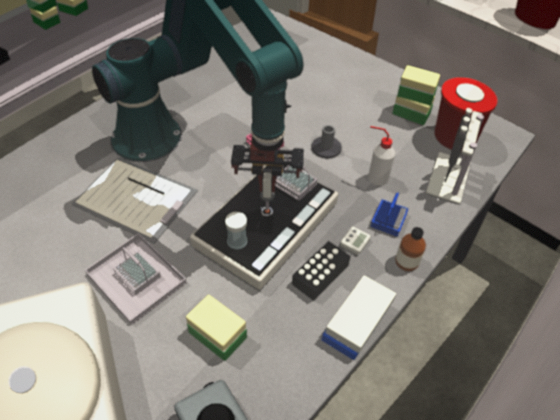

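View pics/top_fin.png

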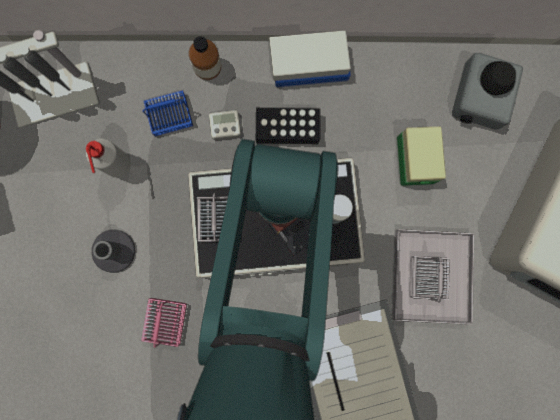

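The pictures show the tip centred in the ring and the thermometer upright. The rack stands in the tray and everything else is where it was. Position gives about 4.9 mm of head travel and the force about 2.9 N, both near half-way. Handing in.

```bash
python3 -c "
from bench import *
close_job();print(current_clock())"
```

```text
the job is handed in; nothing more can be done
the job is handed in; nothing more can be done
```

The job is done and handed in at about 37 s of the 67 s allowed, with the arm still holding the thermometer upright on the ring.

- **Rack:** I lifted it off by its handle, about 0.44 kg by the wrist force. I set it down upright in the tray, lowering the last part at 2 cm/s until the force changed. The push on the floor was about 4 N before I let go. Later pictures show it standing inside the tray walls.
- **Thermometer:** I took it straight up out of its holder and brought the tip down inside the ring. The top and scene views put the ring's centre within about 1 mm of each other, and the last scene and wrist pictures show the tip centred.
- **Press:** The head touched the plate at a tool height of about 0.1607 m and I stopped at 0.1558 m, so it is pushed in about 4.9 mm of 10. The averaged force was about 2.9 N, against 2.7 N expected at half-way.
- **Disagreements:** The force readings were noisy, about ±0.5 N for a single reading. I corrected the zero from readings just before contact, so the force is a rougher check than the distance. The cameras also differed from each other by 2–4 mm on the warmer's position, so I corrected the tip position on the ring itself before pressing.
- **Everything else:** No other object moved, as far as the last pictures show. The arm hid some of the plate from the top camera.

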